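# Slide the dried counting chambers out over the warmer's edge

### The arm

A 6-joint arm with a two-finger parallel gripper is mounted at the origin on the work surface. World frame = base frame: x ahead of the robot, y to its left, z up, the work surface at z = 0. Lengths are in m, angles in rad, forces in N, time in s.
With the tool pointing down it reaches from about 0.35 to 0.775 m from the base axis. Payload 7.3 kg.
Tool frame: the origin (TCP) lies between the finger pads; the fingertips stand 17 mm ahead of it and the grasp point (between the pads) lies 2 mm behind it; z points along the fingers, y is the direction in which the jaws open and shut (so a half turn about z gives the same grasp; the last joint's range is limited). The gripper opens to 92 mm and grips with 3 to 60 N. Pads are 19 mm wide; open, the fingers measure 130 mm over their backs; the gripper's body (75 mm by 190 mm) begins 47 mm behind the grasp point.
Start: joints at [1.169, 0.342, 1.524, -0, 1.275, -0.146], TCP at [0.133, 0.508, 0.244] pointing down, gripper open.
Joint ranges: [-2.53, 2.53], [-0.77, 2.02], [0.04, 2.7], [-1, 4.14], [0.28, 2.66], [-3.11, 3.11]. Speed limits (rad/s): [2.57, 2.57, 3.14, 3.14, 3.14, 3.14].

### API

Orientations are given as [roll, pitch, yaw] about the fixed x, y, z axes, in that order (R = Rz(yaw) Ry(pitch) Rx(roll)).
In Python, from cell import sensors, vision, hand_in gives the robot as it stands.
- The arm moves only by the tool step_arm, never from a script. Its argument "series" is a list of rows, each a list of 5 numbers: the opening, from 0 (shut) to 1 (fully open), then the shift along the world's x, y, z each as a share of 25 mm, from -1 to 1, then the turn about the world's z as a share of 0.08 rad, from -1 to 1. A call has 1 to 12 rows; each row shifts and turns the commanded pose from where the row before left it; what a row does not reach is not made up. A row lasts 1/10 s, in which the tool goes at most 50 mm and 8.59 degrees, less where a joint would pass 70% of its speed; a pose out of reach is approached as far as the arm can. A call with a number of a shift or a turn outside -1 to 1 is refused whole. A call with a gripper value outside its range is refused whole. The fingers move at their own pace and stop on an object; "squeeze" is the grip in N (left out, the last holds). Time passes only in rows, so rows that do not move let the fingers close. It gives the time, the measured TCP pose, the force and the opening at its end, in the units of the state.
- sensors.observe(): the state, without advancing time (a new reading comes with each control period).
- vision.read_camera(name): name is "side" or "top" or "wrist"; returns a dict with "pixels" (400x640x3 uint8, blue, green, red), "range_z" (400x640 float32, m along the optical axis (not along the pixel's ray), 0 where there is no reading), "camera_matrix" (3x3 intrinsics, pixels), "k1" (the pictures are not rectified: a ray, as slopes to the right and down, at radius r is drawn at 1 + k1 r^2 times it, then the intrinsics apply), "pose" (4x4, takes a point from camera to world coordinates). Camera axes: x right, y down, z forward; pixel columns grow to the right and rows downward; lengths in m; the calibration is good to about 2 mm. A picture is of the moment at which its call begins.
- hand_in(): hands the job in, once; it reports no verdict.
The state is a dict: "time": time; "qpos": joint angles; "qvel": joint speeds; "joint_efforts": joint torques, N m; "tool_pos": TCP position; "tool_rot": TCP orientation; "contact_force": force on the tool from outside, world axes, zero at the start; "torque": the same for the moment, N m; "opening": finger opening in m.
Only numpy, scipy, OpenCV 4.12 (cv2) and the standard library are available. Lean on these libraries where they do the work, as an engineer would, in place of code of your own. Each camera call takes 0.05 s, during which the arm holds its last target.

### The job

The two glass counting chambers on the slide warmer are dry. With a fingertip, gently slide each of them forward, flat on the plate, until about a third of its length sticks straight out over the warmer's front edge, so that it can be picked up by its end. Do not lift or tip them, and leave the cavity slide and all the other things where they are.

Things in the scene. Friction and masses are not known exactly. Their poses are not given: they have to be found in the camera images.
- chamber_a: glass counting chamber: plate 76 x 36 x 5 mm, about 35 g, with frosted ends and an H-shaped groove across its middle; one of two alike. Lies loose and flat on the warmer, wholly on the plate, lengthwise front to back within 0.35 rad. Plain side faces that a fingertip can push. Origin: centre of its underside; x along its length (-x end towards the front edge), z up.
- chamber_b: glass counting chamber: plate 76 x 36 x 5 mm, about 35 g, with frosted ends and an H-shaped groove across its middle; one of two alike. Lies loose and flat on the warmer, wholly on the plate, lengthwise front to back within 0.35 rad. Plain side faces that a fingertip can push. Origin: centre of its underside; x along its length (-x end towards the front edge), z up.
- warmer: fixed slide warmer, 85 mm high: beige housing, flat level black top plate without rim, 260 mm front to back, 440 mm wide, 10 mm thick. Its front, with the control knob (25 mm below the plate's top, 4 mm beyond its edge), faces the robot. Origin: centre of the underside, on the bench; x from front to back, within 0.25 rad of the robot's x, y to the left along the front edge, z up.
- front_edge (a point): middle of the front edge of the warmer's top plate, at the height of its top surface; axes as the warmer's: the edge runs along y, the plate lies on the +x side, the open air on the -x side.
- cavity_slide: 76 x 26 x 3 mm glass microscope slide with two round hollows in its top, lying on the warmer among the counting chambers: not to be moved. Origin: centre of its underside.
- petri: closed round Petri dish, 60 mm across and 14 mm high, near the back edge of the warmer's plate: not to be moved. Origin: centre of its underside.
- calculator: desk calculator, 150 x 105 x 25 mm, on the bench to the right: not to be moved. Origin: centre of its underside.
- tally: steel hand tally counter, 46 mm across and 33 mm high, lying on its back on the bench to the left: not to be moved. Origin: centre of its underside.
- staining_jar: round glass staining jar with white cap, 64 mm across the foot, 98 mm high, on the bench to the left of the warmer: not to be moved. Origin: centre of its underside.
- wash_bottle: white wash bottle with a bent spout, 74 mm across, about 185 mm high, on the bench to the left of the warmer: not to be moved. Origin: centre of its underside.
- reagent: brown glass bottle, 60 mm across and 130 mm high, on the bench to the right of the warmer: not to be moved. Origin: centre of its underside.
- marker: marker pen, 125 mm long, 15 mm high, lying on the bench to the right, near the robot: not to be moved. Origin: middle of its length, at its underside.
Things that resemble listed ones, but are neither listed nor needed, are in the scene too. What is shaped like the chamber_b but blue or brown is not meant.

How it is judged:
At the end, for the whole second after the job is handed in: Each of the two counting chambers lies flat and still on the warmer's plate, square to the front edge within 12 degrees, with 25 mm of its 76 mm length (18 to 32 mm accepted) standing out past the edge (x of chamber_a in the frame of front_edge between 0.0055 and 0.0205 m and y of chamber_a in the frame of front_edge between -0.2 and 0.2 m and z of chamber_a in the frame of front_edge between -0.004 and 0.004 m and angle between the x axis of each of chamber_a, chamber_b and the x axis of warmer, either way round below 0.21 rad and angle between each of chamber_a, chamber_b's own z axis and vertical below 0.06 rad and linear speed of each of chamber_a, chamber_b below 0.01 m/s and x of chamber_b in the frame of front_edge between 0.0055 and 0.0205 m and y of chamber_b in the frame of front_edge between -0.2 and 0.2 m and z of chamber_b in the frame of front_edge between -0.004 and 0.004 m); the robot touches nothing.
It fails at once if a counting chamber is lifted off the plate (more than 6 mm) (z of any of chamber_a, chamber_b in the frame of front_edge above 0.006 m).
It fails at once if a counting chamber tips (more than about 11 degrees) or falls off the warmer (angle between any of chamber_a, chamber_b's own z axis and vertical above 0.2 rad or z of any of chamber_a, chamber_b in the frame of front_edge below -0.015 m).
It fails at once if a counting chamber is pressed hard by the robot (more than 20 N) (contact force between the fingers and chamber_a above 20 N or contact force between the fingers and chamber_b above 20 N).
It fails at once if one of the other things on the warmer or the bench is shifted by more than 15 mm (distance of any of cavity_slide, petri, calculator, tally, staining_jar, wash_bottle, reagent, marker from where it was at the start of the episode above 0.015 m).
It fails at once if one of the other things is knocked over (angle between any of cavity_slide, petri, calculator, tally, staining_jar, wash_bottle, reagent, marker's own z axis and vertical above 0.3 rad).
It also fails if it takes over 51 s, if anything falls off the work surface, if the arm or the gripper's body presses on something with over 40 N, if the wrist force passes 120 N, or if a joint passes its speed limit or range.

## Working session

There is one attempt and no reset: what is moved stays moved. The work goes in short steps, Python scripts to look and compute and a tool call to move; the robot and the scene stay as the last step left them, time stands still between calls to the robot, and variables do not carry over. Pictures are saved under pics/ and viewed, and the job is handed in when it is done.

Besides the shell and the picture viewer there is one more tool, called after "Emit:" as a command line: name --pt "numbers of a row" for each row, then --argument value for the rest. step_arm: Moves the arm, as the interface text tells. Its arguments: {"type":"object","properties":{"series":{"type":"array","items":{"type":"array","items":{"type":"number","minimum":-1,"maximum":1}}},"squeeze":{"type":"number"}},"required":["series"]}

```bash
ls; mkdir -p pics; python3 - <<'E'
from cell import sensors, vision
import cv2,pickle
print(sensors.observe())
d={}
for n in ("top","side","wrist"):
    c=vision.read_camera(n); d[n]=c
    cv2.imwrite(f"pics/{n}0.png",c["pixels"]); print(n,c["camera_matrix"],c["k1"],c["pose"])
pickle.dump(d,open("c0.pkl","wb"))
E
```

```text
pics
{'time': 0.0, 'qpos': array([ 1.16900771e+00,  3.42729375e-01,  1.52502466e+00, -1.76454871e-05,
        1.27539647e+00, -1.46018184e-01]), 'qvel': array([-2.26507587e-03,  1.26085722e-03,  4.39003161e-04, -1.32343611e-03,
        1.02898924e-04, -1.91781353e-05]), 'joint_efforts': array([ 9.24600099e-04, -4.31233943e+01, -2.44222909e+01,  7.19997799e-02,
        5.57714654e-02, -1.28970328e-04]), 'tool_pos': array([0.1326607 , 0.50756484, 0.24303883]), 'tool_rot': array([-3.14004892e+00, -2.09973548e-04,  2.88582721e+00]), 'contact_force': array([ 0.0525469 , -0.86213048,  0.04211377]), 'torque': array([ 0.03564301, -0.03708878,  0.00216902]), 'opening': 0.09183456671889251}
top [[450.84251175   0.         322.01365184]
 [  0.         450.84251175 186.48480903]
 [  0.           0.           1.        ]] 0.01771634388157428 [[-0.02566438 -0.99358479  0.11013906  0.31773008]
 [-0.99965918  0.02498096 -0.00758071  0.03218817]
 [ 0.0047807  -0.11029608 -0.99388728  1.3718945 ]
 [ 0.          0.          0.          1.        ]]
side [[465.46022257   0.         318.92790987]
 [  0.         465.46022257 205.61541166]
 [  0.           0.           1.        ]] -0.017978225299846072 [[-0.92115501 -0.26651733  0.28362293  0.05254931]
 [-0.38902527  0.65209781 -0.65071329  0.95679789]
 [-0.01152352 -0.7097443  -0.70436513  1.12256615]
 [ 0.          0.          0.          1.        ]]
wrist [[360.67808599   0.         324.17823298]
 [  0.         360.67808599 201.37307741]
 [  0.           0.           1.        ]] 0.017333981496240564 [[ 0.25309388  0.92204001  0.29289197  0.05321416]
 [ 0.96744112 -0.24087854 -0.07768659  0.52928022]
 [-0.00107876  0.30301773 -0.95298431  0.38518575]
 [ 0.          0.          0.          1.        ]]
```

View pics/top0.png

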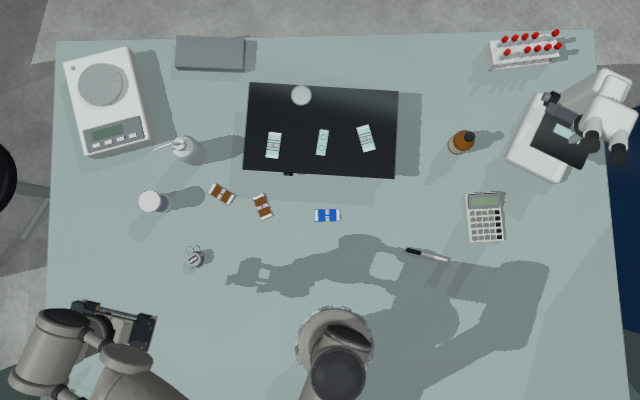

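View pics/side0.png

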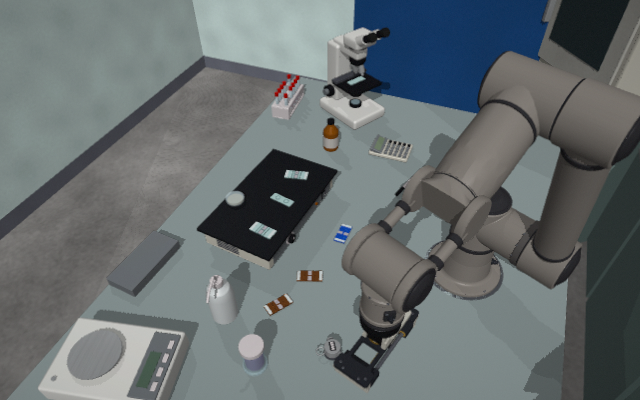

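View pics/wrist0.png

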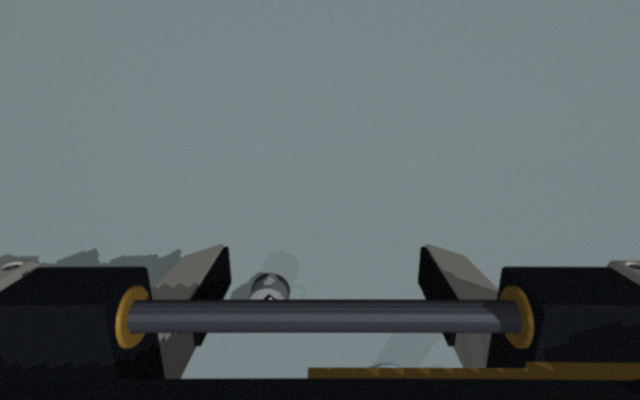

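The top view shows the black warmer at columns 243–398 and rows 83–178. The candidates are pale pieces at (273,145), (322,142) and (366,138), brown ones at (222,194) and (263,206), and a blue one at (327,215). Another pale one sits on the microscope stage at (565,130). The wide pale pieces with an H on the warmer should be the chambers, and the narrow one at (322,142) the cavity slide. I'll check this in a crop.

```bash
python3 - <<'E'
import cv2,pickle
d=pickle.load(open("c0.pkl","rb"))
t=d["top"]["pixels"]
cv2.imwrite("pics/top0c.png",cv2.resize(t[75:195,235:405],(765,540),interpolation=cv2.INTER_CUBIC))
t=d["side"]["pixels"]
cv2.imwrite("pics/side0c.png",cv2.resize(t[140:275,190:345],(689,600),interpolation=cv2.INTER_CUBIC))
E
```

```text
(no output)
```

View pics/top0c.png

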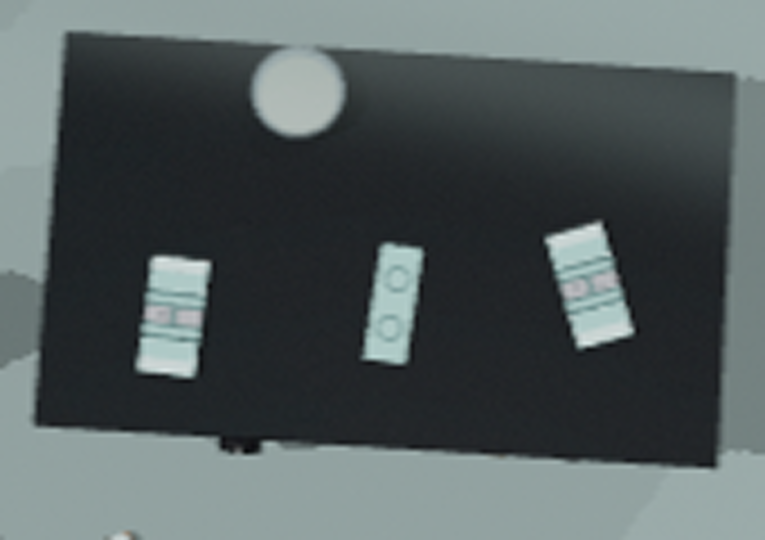

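View pics/side0c.png

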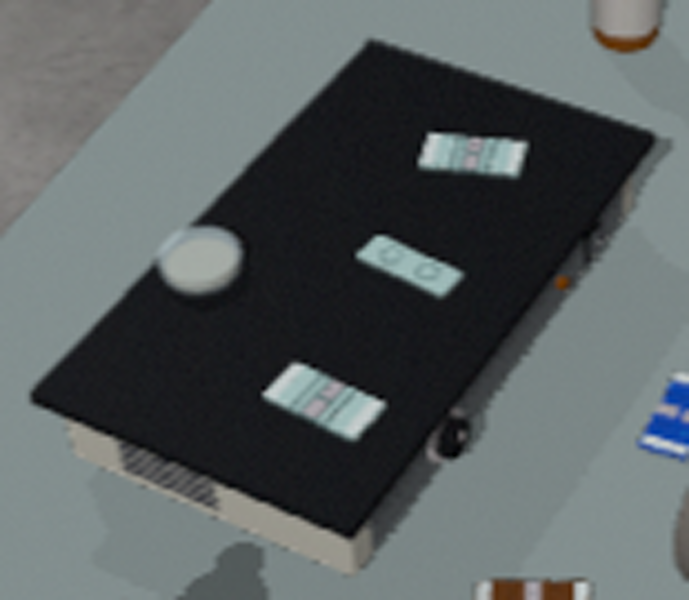

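The crop confirms it. The pale, wide plates with an H at (273,145) and (366,138) are the chambers, and (322,142), with two round hollows, is the cavity slide. Next I'll measure them.

```bash
cat > h.py <<'E'
import numpy as np,cv2
def ray(c,uv):
    uv=np.asarray(uv,float).reshape(-1,1,2)
    p=cv2.undistortPoints(uv,c["camera_matrix"],np.array([c["k1"],0,0,0.]))[:,0]
    return np.c_[p,np.ones(len(p))]@c["pose"][:3,:3].T, c["pose"][:3,3]
def plane(c,uv,z):
    r,o=ray(c,uv); return o+r*((z-o[2])/r[:,2])[:,None]
def proj(c,P):
    P=np.atleast_2d(P); q=(P-c["pose"][:3,3])@c["pose"][:3,:3]
    x=q[:,:2]/q[:,2:]; x=x*(1+c["k1"]*(x**2).sum(1))[:,None]
    K=c["camera_matrix"]; return x*[K[0,0],K[1,1]]+[K[0,2],K[1,2]]
def rectify(c,z,x0,x1,y0,y1,s=0.0005):
    """metric map at height z: rows= x decreasing, cols = y decreasing"""
    xs=np.arange(x1,x0,-s); ys=np.arange(y1,y0,-s)
    Y,X=np.meshgrid(ys,xs); P=np.c_[X.ravel(),Y.ravel(),np.full(X.size,z)]
    m=proj(c,P).astype(np.float32).reshape(*X.shape,2)
    return cv2.remap(c["pixels"],m,None,cv2.INTER_CUBIC)
E
python3 - <<'E'
from h import *
import pickle
d=pickle.load(open("c0.pkl","rb"));c=d["top"]
def cr(u,v): return (235+u/4.5-.5*(1-1/4.5)+0.0, 75+v/4.5-.4)
cor=plane(c,[cr(66,32),cr(735,73),cr(717,467),cr(35,427)],.085)
print("plate BL,BR,FR,FL",cor.round(4), [np.linalg.norm(cor[i]-cor[(i+1)%4]).round(4) for i in range(4)])
R=d["top"]["range_z"]
for n,uv in dict(A=(273,145),S=(322,142),B=(366,138),plate=(300,120),petri=(301,95),jar=(150,200),wash=(184,147),reag=(465,138)).items():
    r,o=ray(c,[uv]); print(n,(o+r[0]*R[uv[1],uv[0]]).round(4))
x0,x1,y0,y1,s=.38,.52,-.2,.2,.0005
def rect(z,x0,x1,y0,y1):
    im=rectify(c,z,x0,x1,y0,y1); g=im.min(2)
    m=(g>100).astype(np.uint8)
    return im,m
for z,n in((.09,'ch'),(.088,'sl')):
    im,m=rect(z,.41,.64,-.25,.25)
    cs,_=cv2.findContours(m,cv2.RETR_EXTERNAL,cv2.CHAIN_APPROX_NONE)
    for k in cs:
        if 2000<cv2.contourArea(k)<20000:
            (u,v),(w,h),a=cv2.minAreaRect(k); b=cv2.boxPoints(((u,v),(w,h),a))
            P=np.c_[.64-b[:,1]*s,.25-b[:,0]*s]
            print(n,"x,y",round(.64-v*s,4),round(.25-u*s,4),"size",w*s,h*s,"ang",a, P.round(4).tolist())
    if n=='ch': cv2.imwrite("pics/rect0.png",cv2.resize(im,(800,368)))
E
```

```text
plate BL,BR,FR,FL [[ 0.7757  0.2283  0.085 ]
 [ 0.7376 -0.208   0.085 ]
 [ 0.4786 -0.1852  0.085 ]
 [ 0.5153  0.2504  0.085 ]] [np.float64(0.438), np.float64(0.26), np.float64(0.4371), np.float64(0.2613)]
A [0.5846 0.1612 0.0862]
S [0.5882 0.0192 0.0944]
B [ 0.5983 -0.1088  0.0875]
plate [0.6569 0.0815 0.0858]
petri [0.7264 0.0765 0.1024]
jar [0.4329 0.5093 0.096 ]
wash [0.5713 0.3982 0.1519]
reag [ 0.584  -0.3847  0.1207]
ch x,y 0.5848 0.1608 size 0.03909011077880859 0.07784349822998048 ang 8.47114372253418 [[0.5491999983787537, 0.1859000027179718], [0.6262000203132629, 0.17440000176429749], [0.6204000115394592, 0.13580000400543213], [0.54339998960495, 0.14720000326633453]]
ch x,y 0.5893 0.0194 size 0.028753110885620117 0.0772841033935547 ang 10.097503662109375 [[0.5537999868392944, 0.040300000458955765], [0.6298999786376953, 0.026799999177455902], [0.6248000264167786, -0.001500000013038516], [0.548799991607666, 0.012000000104308128]]
ch x,y 0.5981 -0.1072 size 0.07769241333007813 0.038669921875 ang 75.8276596069336 [[0.6309999823570251, -0.07900000363588333], [0.640500009059906, -0
[... 193 characters left out ...]
3 [[0.5494999885559082, 0.1860000044107437], [0.6266000270843506, 0.1745000034570694], [0.6208000183105469, 0.13590000569820404], [0.5436999797821045, 0.14749999344348907]]
sl x,y 0.5897 0.0194 size 0.028722318649291992 0.07740251922607422 ang 9.963804244995117 [[0.554099977016449, 0.04019999876618385], [0.630299985408783, 0.026799999177455902], [0.6252999901771545, -0.00139999995008111], [0.5490999817848206, 0.012000000104308128]]
sl x,y 0.5985 -0.1075 size 0.07769321441650391 0.03889664077758789 ang 75.62999725341797 [[0.6312999725341797, -0.07900000363588333], [0.640999972820282, -0.11670000106096268], [0.5656999945640564, -0.13600000739097595], [0.5561000108718872, -0.09830000251531601]]
```

View pics/rect0.png

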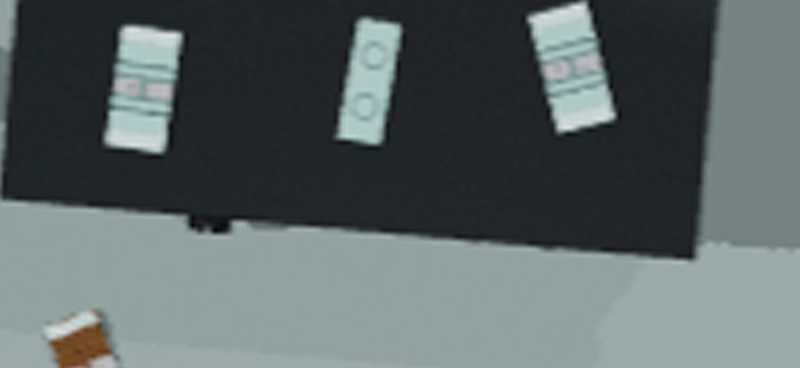

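The sizes match: the chambers read 78×39 mm against 76×36, and the plate reads 438×260 mm. In the edge frame, with the warmer at yaw −0.085:

| Chamber | x | y | Yaw relative to warmer |
|---|---|---|---|
| Left | 0.077 | 0.135 | −0.06 |
| Right | 0.1125 | −0.131 | +0.33 |

I'll use the nearly closed fingertips as a wide flat pusher behind each rear face. For the right chamber I'll turn the tool as I push. First I'll go above the space behind the left chamber.

Emit:
step_arm --pt "0.2 1 -0.68 0 0.17" --pt "0.2 1 -0.68 0 0.17" --pt "0.2 1 -0.68 0 0.17" --pt "0.2 1 -0.68 0 0.17" --pt "0.2 1 -0.68 0 0.17" --pt "0.2 1 -0.68 0 0.17" --pt "0.2 1 -0.68 0 0.17" --pt "0.2 1 -0.68 0 0.17" --pt "0.2 1 -0.68 0 0.17" --pt "0.2 1 -0.68 0 0.17" --pt "0.2 1 -0.68 0 0" --pt "0.2 1 -0.68 0 0"

```text
time: 1.35
tool_pos: [0.4336, 0.303, 0.2435]
tool_rot: [-3.141, -0.0, 3.022]
contact_force: [0.1, 0.2, 0.2]
opening: 0.0182
```

Emit:
step_arm --pt "0.2 1 -0.68 0 0" --pt "0.2 1 -0.68 0 0" --pt "0.2 1 -0.68 0 0" --pt "0.2 1 -0.68 0 0" --pt "0.2 1 -0.68 0 0" --pt "0.2 1 -0.68 0 0" --pt "0.2 1 -0.68 0 0" --pt "0.2 1 -0.68 0 0" --pt "0.2 0.6 -0.4 0 0" --pt "0.2 0 0 0 0" --pt "0.2 0 0 0 0"

```text
time: 2.45
tool_pos: [0.6473, 0.158, 0.243]
tool_rot: [3.142, -0.002, 3.021]
contact_force: [-0.8, 0.6, 0.6]
opening: 0.0188
```

Emit:
step_arm --pt "0.2 0 0 -0.9 0.2" --pt "0.2 0 0 -0.9 0.2" --pt "0.2 0 0 -0.9 0" --pt "0.2 0 0 -0.9 0" --pt "0.2 0 0 -0.5 0" --pt "0.2 0 0 -0.4 0" --pt "0.2 0 0 0 0"

```text
time: 3.15
tool_pos: [0.647, 0.1584, 0.1304]
tool_rot: [-3.141, -0.002, 3.054]
contact_force: [-0.8, -0.2, 0.5]
opening: 0.0183
```

```bash
cat > look.py <<'E'
import sys,cv2
from h import *
from cell import sensors, vision
tag=sys.argv[1]
s=sensors.observe(); print({k:np.round(s[k],4) for k in("time","tool_pos","tool_rot","contact_force")})
for n in sys.argv[2:]:
    c=vision.read_camera(n)
    np.save(f"/tmp/{n}.npy",c,allow_pickle=True)
    im=c["pixels"]
    if n=="side": im=cv2.resize(im[140:275,190:345],(689,600),interpolation=cv2.INTER_CUBIC)
    if n=="top": im=cv2.resize(im[75:195,235:405],(765,540),interpolation=cv2.INTER_CUBIC)
    cv2.imwrite(f"pics/{n}{tag}.png",im)
E
python3 look.py 1 side wrist
```

```text
{'time': np.float64(3.15), 'tool_pos': array([0.647 , 0.1584, 0.1304]), 'tool_rot': array([-3.1414e+00, -1.8000e-03,  3.0544e+00]), 'contact_force': array([-0.7794, -0.1976,  0.4678])}
```

View pics/side1.png

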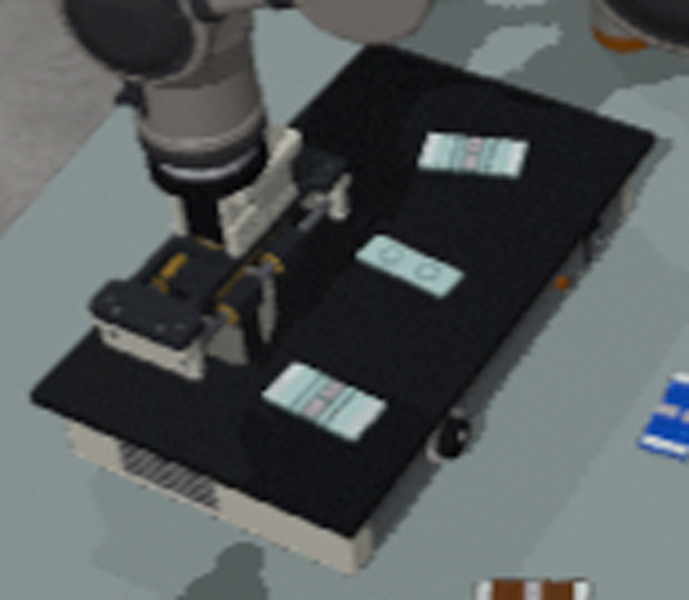

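View pics/wrist1.png

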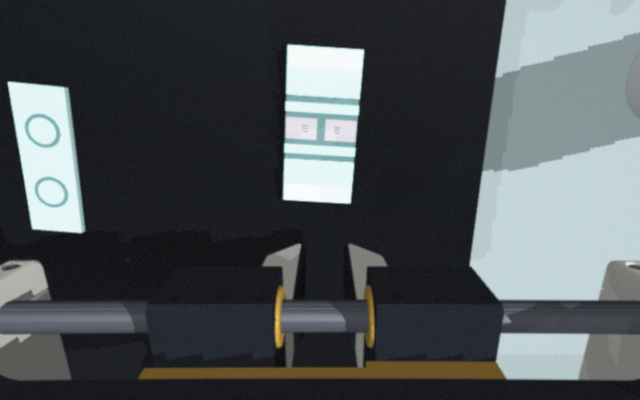

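The wrist view shows the fingertips at columns 265–385, straddling the rear end of the left chamber (rear edge at row 203, columns 283–352). The cavity slide is well clear to the left, at column 45. Now I'll lower to about 1.5–2 mm above the plate.

Emit:
step_arm --pt "0.2 0 0 -0.5 0" --pt "0.2 0 0 -0.3 0" --pt "0.2 0 0 -0.15 0" --pt "0.2 0 0 -0.1 0" --pt "0.2 0 0 0 0" --pt "0.2 0 0 0 0"

```text
time: 3.85
tool_pos: [0.648, 0.1579, 0.1052]
tool_rot: [3.141, 0.0, 3.054]
contact_force: [0.2, 0.8, 0.7]
opening: 0.0182
```

Emit:
step_arm --pt "0.2 0 0 -0.03 0"

```text
time: 3.95
tool_pos: [0.6481, 0.158, 0.1047]
tool_rot: [3.141, 0.001, 3.054]
contact_force: [-0.0, 0.2, 0.6]
opening: 0.0184
```

Emit:
step_arm --pt "0.2 0 0 0 0"

```text
time: 4.05
tool_pos: [0.6479, 0.1579, 0.1044]
tool_rot: [3.141, 0.0, 3.054]
contact_force: [-0.4, 0.4, 0.3]
opening: 0.0182
```

```bash
python3 look.py 2 side wrist
```

```text
{'time': np.float64(4.05), 'tool_pos': array([0.6479, 0.1579, 0.1044]), 'tool_rot': array([3.1415e+00, 3.0000e-04, 3.0538e+00]), 'contact_force': array([-0.449 ,  0.4498,  0.312 ])}
```

View pics/wrist2.png

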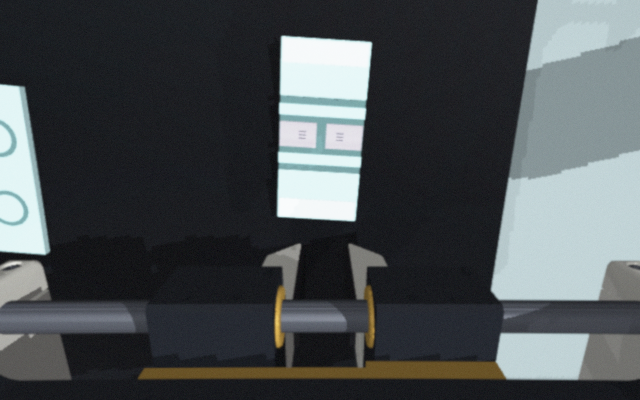

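Emit:
step_arm --pt "0.2 -0.2 -0.06 -0.02 0" --pt "0.2 -0.2 -0.06 0 0" --pt "0.2 -0.2 0.017 0 0" --pt "0.2 -0.2 0.017 0 0" --pt "0.2 -0.2 0.017 0 0" --pt "0.2 -0.2 0.017 0 0" --pt "0.2 -0.2 0.017 0 0" --pt "0.2 -0.2 0.017 0 0" --pt "0.2 -0.2 0.017 0 0" --pt "0.2 -0.2 0.017 0 0" --pt "0.2 0 0 0 0"

```text
time: 5.25
tool_pos: [0.5971, 0.1584, 0.1038]
tool_rot: [-3.142, -0.001, 3.054]
contact_force: [0.4, -0.8, -0.3]
opening: 0.0185
```

```bash
python3 look.py 3 side wrist top
```

```text
{'time': np.float64(5.25), 'tool_pos': array([0.5971, 0.1584, 0.1038]), 'tool_rot': array([-3.1416e+00, -7.0000e-04,  3.0540e+00]), 'contact_force': array([ 0.4133, -0.7616, -0.2531])}
```

View pics/wrist3.png

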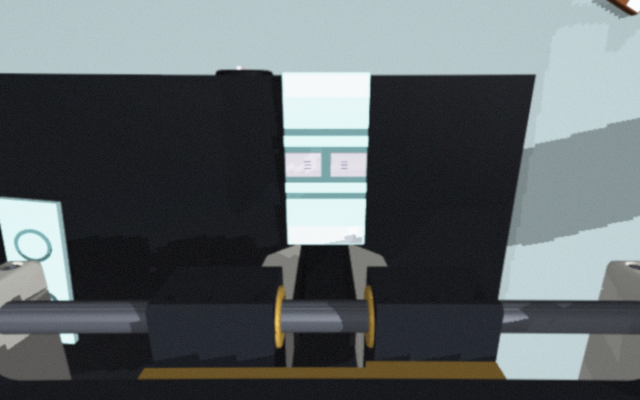

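View pics/side3.png

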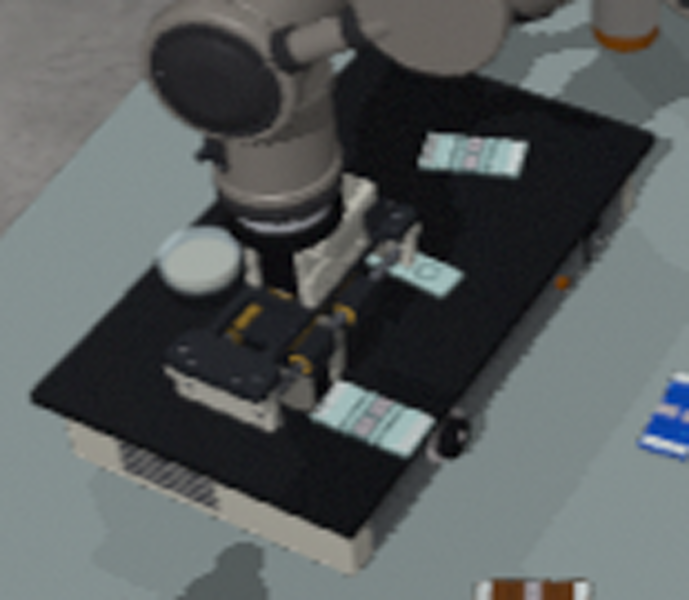

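View pics/top3.png

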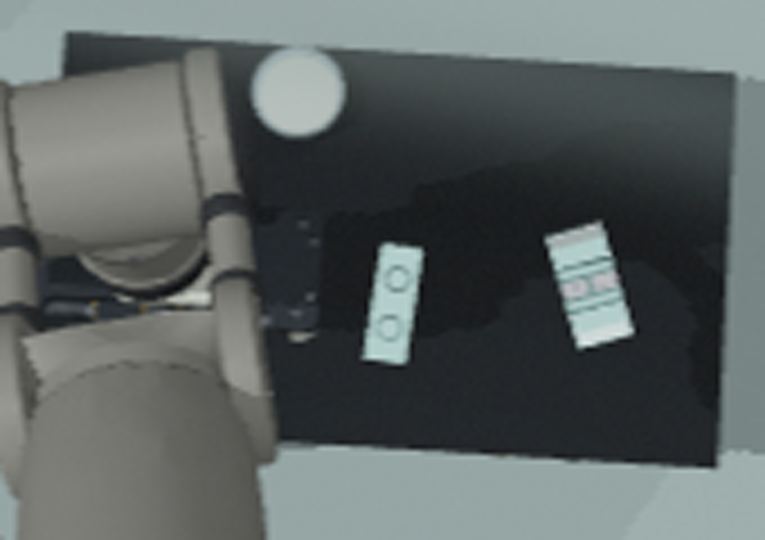

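In the wrist view the chamber (columns 285–370, rows 73–244) sits square on the fingertips, with its front end right at the plate edge (row 74). Everything else is untouched. I'll measure its overhang from this picture.

```bash
python3 - <<'E'
from h import *
c=np.load("/tmp/wrist.npy",allow_pickle=True).item()
e=plane(c,[(100,75),(200,74.5),(400,74.5),(530,75)],.085); f=plane(c,[(283,72.5),(370,73.5)],.09); r=plane(c,[(287,243),(366,244)],.09)
print(e.round(4),f.round(4),r.round(4))
print("yaw edge",np.polyfit(e[:,1],e[:,0],1))
k=np.polyfit(e[:,1],e[:,0],1); g=lambda p:(p[:,0]-np.polyval(k,p[:,1]))*np.cos(np.arctan(k[0]))
print(g(f),g(r))
im=c["pixels"]; cv2.imwrite("pics/w3c.png",cv2.resize(im[55:95,180:420],(780,130),interpolation=cv2.INTER_CUBIC))
E
```

```text
[[0.5032 0.0734 0.085 ]
 [0.5064 0.1149 0.085 ]
 [0.5137 0.1984 0.085 ]
 [0.5189 0.2524 0.085 ]] [[0.5088 0.1501 0.09  ]
 [0.5123 0.1853 0.09  ]] [[0.5839 0.1428 0.09  ]
 [0.5877 0.1797 0.09  ]]
yaw edge [0.08770902 0.49652288]
[-0.00089056 -0.00049832] [0.07460231 0.07512458]
```

View pics/w3c.png

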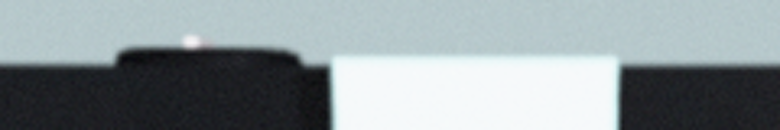

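Emit:
step_arm --pt "0.2 -0.1 0.01 0 0" --pt "0.2 -0.14 0.012 0 0" --pt "0.2 -0.14 0.012 0 0" --pt "0.2 -0.14 0.012 0 0" --pt "0.2 -0.14 0.012 0 0" --pt "0.2 -0.14 0.012 0 0" --pt "0.2 -0.1 0.01 0 0" --pt "0.2 -0.04 0 0 0" --pt "0.2 -0.02 0 0 0" --pt "0.2 0 0 0 0"

```text
time: 6.4
tool_pos: [0.5738, 0.1603, 0.1037]
tool_rot: [3.142, -0.0, 3.054]
contact_force: [0.6, 0.2, 0.1]
opening: 0.0185
```

```bash
python3 look.py 4 wrist
```

```text
{'time': np.float64(6.4), 'tool_pos': array([0.5738, 0.1603, 0.1037]), 'tool_rot': array([ 3.1415, -0.    ,  3.0538]), 'contact_force': array([0.607 , 0.1548, 0.1401])}
```

View pics/wrist4.png

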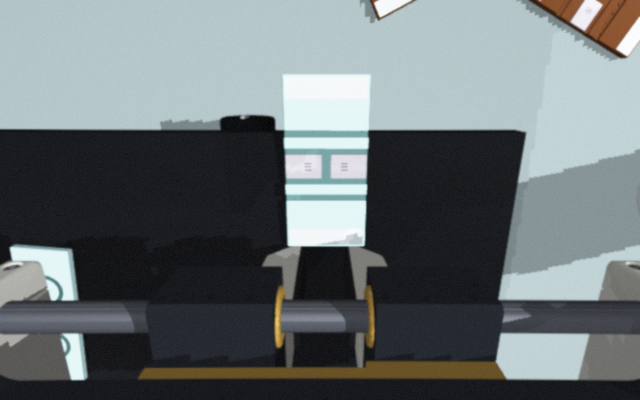

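The chamber's front end is at row 73 and the plate edge at row 130; the chamber is square and flat. Computing the overhang:

```bash
cat > oh.py <<'E'
import sys
from h import *
c=np.load("/tmp/wrist.npy",allow_pickle=True).item(); im=c["pixels"]
def oh(E,F,Rr):
    e=plane(c,E,.085);f=plane(c,F,.09);r=plane(c,Rr,.09)
    k=np.polyfit(e[:,1],e[:,0],1); g=lambda p:(p[:,0]-np.polyval(k,p[:,1]))*np.cos(np.arctan(k[0]))
    print("edge yaw",k[0],"overhang",-g(f),"rear",g(r),"len",np.linalg.norm(f.mean(0)-r.mean(0)),"w",np.linalg.norm(f[0]-f[1]))
    d=r.mean(0)-f.mean(0); print("chamber yaw",np.arctan2(d[1],d[0]),"center",(r.mean(0)+f.mean(0))/2)
E
python3 - <<'E'
from oh import *
g=im.max(2).astype(int)
print(g[122:138,150],g[122:138,450])
oh([(20,130),(200,130.5),(420,130.5),(515,131)],[(283,73.5),(370,74)],[(287,244.5),(366,246)])
E
```

```text
[202 203 200 203 204 203 190 150  76  29  27  33  33  30  31  33] [206 203 202 202 203 204 197 165  91  32  25  31  32  35  30  36]
edge yaw 0.08877147697983077 overhang [0.02356181 0.02339153] rear [0.05230512 0.05305398] len 0.07615651162680957 w 0.03537243731725065
chamber yaw -0.08579273290110094 center [0.52509966 0.16636592 0.09      ]
```

The overhang is about 23.3 mm. I'll nudge it 1.5 mm more, back off, lift and go across to the right chamber.

Emit:
step_arm --pt "0.2 -0.03 0 0 0" --pt "0.2 -0.03 0 0 0" --pt "0.2 0 0 0 0" --pt "0.2 0.2 -0.017 0 0" --pt "0.2 0.4 -0.034 0 0" --pt "0.2 0.3 -0.03 0.3 0" --pt "0.2 0 0 1 0" --pt "0.2 0 0 1 0" --pt "0.2 0 0 1 0" --pt "0.2 0 0 0.5 0"

```text
time: 7.45
tool_pos: [0.5964, 0.1583, 0.2017]
tool_rot: [3.141, 0.004, 3.054]
contact_force: [-0.7, -0.5, 0.3]
opening: 0.0184
```

Emit:
step_arm --pt "0.2 0.25 -1 0 0.42" --pt "0.2 0.25 -1 0 0.42" --pt "0.2 0.25 -1 0 0.42" --pt "0.2 0.25 -1 0 0.42" --pt "0.2 0.25 -1 0 0.42" --pt "0.2 0.25 -1 0 0.42" --pt "0.2 0.25 -1 0 0.42" --pt "0.2 0.25 -1 0 0.42" --pt "0.2 0.25 -1 0 0.42" --pt "0.2 0.25 -1 0 0.42" --pt "0.2 0 0 0 0"

```text
time: 8.55
tool_pos: [0.6578, -0.0953, 0.198]
tool_rot: [-3.141, -0.001, -2.896]
contact_force: [0.2, -0.4, 0.1]
opening: 0.0185
```

```bash
python3 look.py 5 wrist side
```

```text
{'time': np.float64(8.55), 'tool_pos': array([ 0.6578, -0.0953,  0.198 ]), 'tool_rot': array([-3.1408e+00, -5.0000e-04, -2.8962e+00]), 'contact_force': array([ 0.1978, -0.412 ,  0.1126])}
```

View pics/wrist5.png

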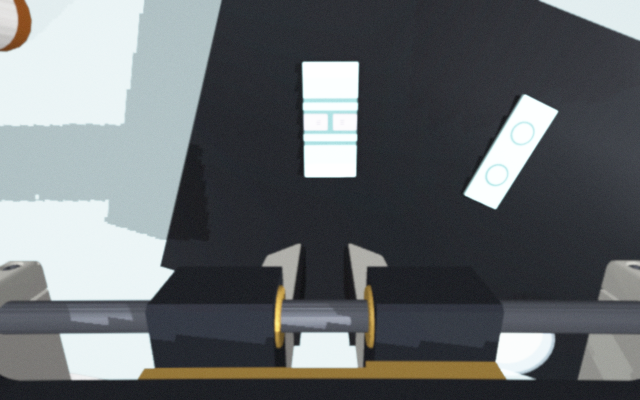

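View pics/side5.png

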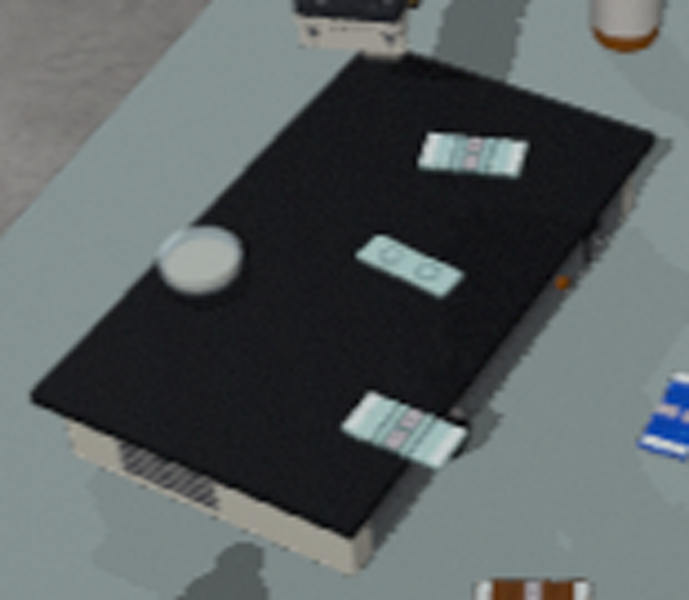

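The left chamber stands out over the edge. The right one is square to the tool in the wrist view, at columns 303–358 with its rear at row 178. Lowering behind it.

Emit:
step_arm --pt "0.2 0 0 -0.9 0" --pt "0.2 0 0 -0.9 0" --pt "0.2 0 0 -0.9 0" --pt "0.2 0 0 -0.5 0" --pt "0.2 0 0 -0.3 0" --pt "0.2 0 0 -0.15 0" --pt "0.2 0 0 -0.1 0" --pt "0.2 0 0 0 0" --pt "0.2 0 0 0 0"

```text
time: 9.55
tool_pos: [0.6577, -0.0918, 0.1058]
tool_rot: [-3.141, 0.001, -2.893]
contact_force: [0.6, 0.5, 0.4]
opening: 0.0184
```

Emit:
step_arm --pt "0.2 0 0 0 0"

```text
time: 9.65
tool_pos: [0.6576, -0.0918, 0.1056]
tool_rot: [-3.141, 0.001, -2.893]
contact_force: [-0.2, -0.1, -0.7]
opening: 0.0182
```

```bash
python3 look.py 6 wrist
```

```text
{'time': np.float64(9.65), 'tool_pos': array([ 0.6576, -0.0918,  0.1056]), 'tool_rot': array([-3.1412e+00,  1.0000e-03, -2.8935e+00]), 'contact_force': array([-0.1561, -0.0834, -0.702 ])}
```

View pics/wrist6.png

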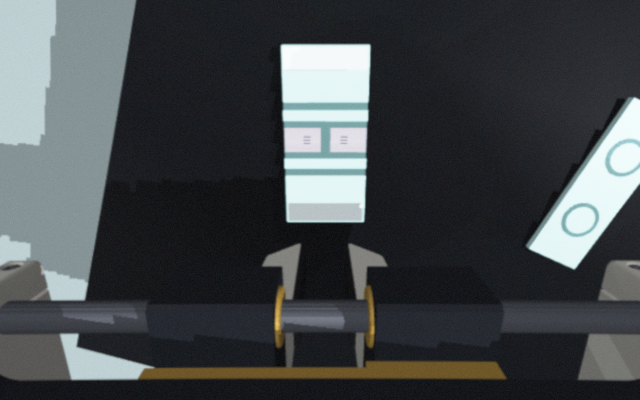

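The chamber is centred and square to the fingertips: columns 281–370, rear at row 222, about 10 mm ahead. I'll work out the arc so that the chamber turns about its own centre line as it is pushed.

```bash
python3 - <<'E'
from oh import *
e=plane(c,[(281,43.5),(370,44)],.09); r=plane(c,[(286,221.5),(364,222)],.09)
d=r.mean(0)-e.mean(0); pc=(r+e).mean(0)/2*1.0; pc=(r.mean(0)+e.mean(0))/2
th0=np.arctan2(d[1],d[0]); print("len",np.linalg.norm(d),"yaw",th0,"centre",pc)
s=sensors=None
tcp=np.array([.6577,-.0918]); u=lambda t:np.array([np.cos(t),np.sin(t)])
print("tcp-to-centre dist",(tcp-pc[:2])@u(.248),"gap",(tcp-pc[:2])@u(.248)-.0475)
th1=-.0875; tx=.4967; ty=.0326
N=16;L=.08; p=pc[:2].copy(); prev=p+.0475*u(.248); out=[]
print("approach",(prev-tcp)/.025)
for i in range(N):
    tm=.248+(th1-.248)*(i+.5)/N; t=.248+(th1-.248)*(i+1)/N
    p=p-L/N*u(tm); q=p+.0475*u(t); print(((q-prev)/.025).round(3),end=' '); prev=q
w=-.0875; x_f=(p-[tx,ty])@u(w); y_f=(p-[tx,ty])@np.array([-np.sin(w),np.cos(w)])
print("\nyaw/row",(th1-.248)/N/.08,"x_f after",x_f,y_f,"tcp",prev)
E
```

```text
len 0.07639986735185002 yaw 0.24611228905498894 centre [ 0.59912141 -0.10548101  0.09      ]
tcp-to-centre dist 0.06014461288650884 gap 0.012644612886508838
approach [-0.50127352 -0.08085578]
[-0.185 -0.086] [-0.187 -0.082] [-0.188 -0.078] [-0.19  -0.074] [-0.192 -0.07 ] [-0.193 -0.066] [-0.194 -0.062] [-0.196 -0.058] [-0.197 -0.054] [-0.198 -0.05 ] [-0.199 -0.045] [-0.2   -0.041] [-0.201 -0.037] [-0.201 -0.033] [-0.202 -0.029] [-0.202 -0.024] 
yaw/row -0.26210937500000003 x_f after 0.035587197211993486 -0.14189715122498758 tcp [ 0.56706917 -0.11601515]
```

Emit:
step_arm --pt "0.2 0 0 -0.07 0" --pt "0.2 -0.16 -0.04 0 0" --pt "0.2 -0.16 -0.04 0 0" --pt "0.2 -0.18 -0.05 0 0" --pt "0.2 -0.185 -0.086 0 -0.262" --pt "0.2 -0.187 -0.082 0 -0.262" --pt "0.2 -0.188 -0.078 0 -0.262" --pt "0.2 -0.19 -0.074 0 -0.262" --pt "0.2 -0.192 -0.07 0 -0.262" --pt "0.2 -0.193 -0.066 0 -0.262" --pt "0.2 0 0 0 0"

```text
time: 10.8
tool_pos: [0.6158, -0.1066, 0.1033]
tool_rot: [3.141, -0.0, -3.02]
contact_force: [-0.4, 0.7, 0.3]
opening: 0.0182
```

```bash
python3 look.py 7 wrist
```

```text
{'time': np.float64(10.8), 'tool_pos': array([ 0.6158, -0.1066,  0.1033]), 'tool_rot': array([ 3.1414e+00, -5.0000e-04, -3.0203e+00]), 'contact_force': array([-0.3825,  0.7491,  0.2614])}
```

View pics/wrist7.png

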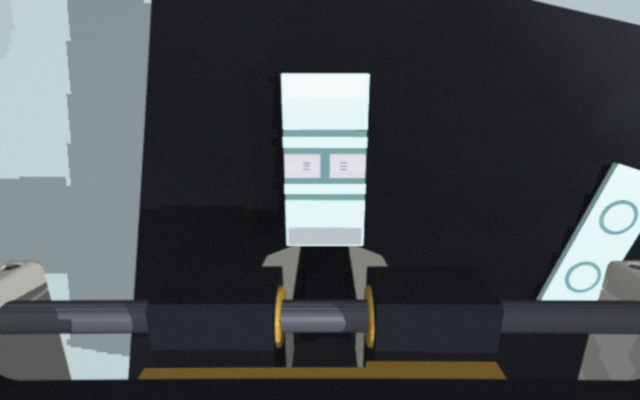

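The chamber is flat against the fingertips (columns 281–370, rows 73–245) and turning with them. I'll continue the arc.

Emit:
step_arm --pt "0.2 -0.194 -0.062 0 -0.262" --pt "0.2 -0.196 -0.058 0 -0.262" --pt "0.2 -0.197 -0.054 0 -0.262" --pt "0.2 -0.198 -0.05 0 -0.262" --pt "0.2 -0.199 -0.045 0 -0.262" --pt "0.2 -0.2 -0.041 0 -0.262" --pt "0.2 -0.201 -0.037 0 -0.262" --pt "0.2 -0.201 -0.033 0 -0.262" --pt "0.2 -0.202 -0.029 0 -0.262" --pt "0.2 -0.202 -0.024 0 -0.262" --pt "0.2 0 0 0 0"

```text
time: 11.95
tool_pos: [0.566, -0.1172, 0.1033]
tool_rot: [3.141, -0.0, 3.053]
contact_force: [0.6, 0.3, 0.5]
opening: 0.0183
```

```bash
python3 look.py 8 wrist; python3 - <<'E'
from oh import *
g=im.max(2).astype(int)
for u in (180,240,420,520):
    print(u,g[20:160,u].argmin(), np.where((g[20:160,u][:-1]>110)&(g[20:160,u][1:]<=110))[0]+20)
E
```

```text
{'time': np.float64(11.95), 'tool_pos': array([ 0.566 , -0.1172,  0.1033]), 'tool_rot': array([ 3.1414e+00, -5.0000e-04,  3.0534e+00]), 'contact_force': array([0.5818, 0.278 , 0.5398])}
180 95 [92]
240 95 [92]
420 97 [92]
520 127 [92]
```

View pics/wrist8.png

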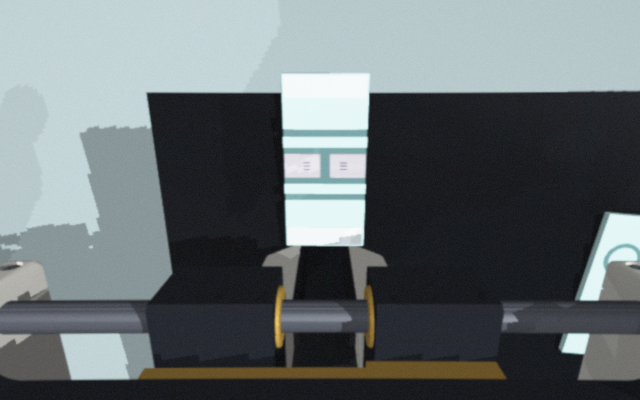

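The chamber is now square to the edge. The plate edge is at row 92.5 and the chamber's front end at row 73, so it already stands out a little.

```bash
python3 - <<'E'
from oh import *
oh([(180,92.7),(240,92.7),(420,92.7),(520,92.7)],[(281,73),(369,73.5)],[(286,245),(365,245.5)])
E
```

```text
edge yaw 0.08923871701955569 overhang [0.00777774 0.00761028] rear [0.06829795 0.06853335] len 0.07611040957243585 w 0.035661886846605075
chamber yaw -0.08455434698463876 center [ 0.51704282 -0.111663    0.09      ]
```

It stands out 7.7 mm, so it needs about 17.3 mm more.

Emit:
step_arm --pt "0.2 -0.1 0.009 0 0" --pt "0.2 -0.12 0.011 0 0" --pt "0.2 -0.12 0.011 0 0" --pt "0.2 -0.12 0.011 0 0" --pt "0.2 -0.1 0.009 0 0" --pt "0.2 -0.08 0.007 0 0" --pt "0.2 -0.03 0 0 0" --pt "0.2 -0.02 0 0 0" --pt "0.2 0 0 0 0" --pt "0.2 0 0 0 0"

```text
time: 13.0
tool_pos: [0.5494, -0.1157, 0.1032]
tool_rot: [3.141, -0.0, 3.054]
contact_force: [-0.2, -0.9, 0.3]
opening: 0.0187
```

```bash
python3 look.py 9 wrist; python3 - <<'E'
from oh import *
g=im.max(2).astype(int)
for u in (180,240,420,520):
    print(u,np.where((g[20:160,u][:-1]>110)&(g[20:160,u][1:]<=110))[0]+20,end=' ')
E
```

```text
{'time': np.float64(13.0), 'tool_pos': array([ 0.5494, -0.1157,  0.1032]), 'tool_rot': array([ 3.1415e+00, -1.0000e-04,  3.0544e+00]), 'contact_force': array([-0.1687, -0.8634,  0.2803])}
180 [129] 240 [130] 420 [130] 520 [130]
```

View pics/wrist9.png

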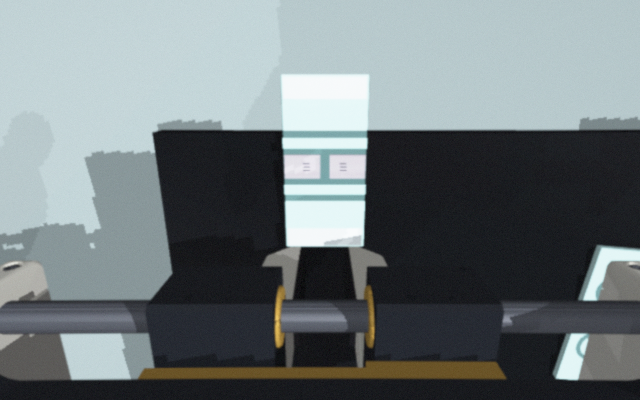

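Front end at row 74, edge at row 130, which is about 23.5 mm. One more small nudge, then I'll back off and lift.

Emit:
step_arm --pt "0.2 -0.03 0 0 0" --pt "0.2 -0.02 0 0 0" --pt "0.2 0 0 0 0" --pt "0.2 0.2 -0.017 0 0" --pt "0.2 0.4 -0.034 0 0" --pt "0.2 0.4 -0.03 0.3 0" --pt "0.2 0.5 0 1 0" --pt "0.2 0.5 0 1 0" --pt "0.2 0.5 0 1 0" --pt "0.2 0.5 0 1 0" --pt "0.2 0 0 0 0" --pt "0.2 0 0 0 0"

```text
time: 14.25
tool_pos: [0.6236, -0.1177, 0.2105]
tool_rot: [-3.142, 0.0, 3.055]
contact_force: [-0.7, 0.5, -0.1]
opening: 0.0184
```

```bash
python3 look.py 10 wrist side top
```

```text
{'time': np.float64(14.25), 'tool_pos': array([ 0.6236, -0.1177,  0.2105]), 'tool_rot': array([-3.1416e+00,  4.0000e-04,  3.0547e+00]), 'contact_force': array([-0.6851,  0.4817, -0.15  ])}
```

View pics/wrist10.png

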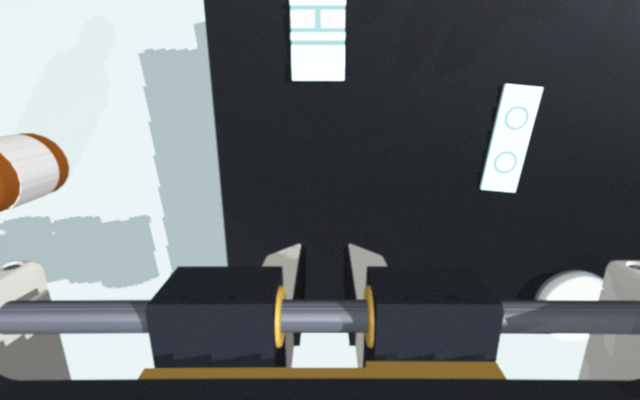

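View pics/side10.png

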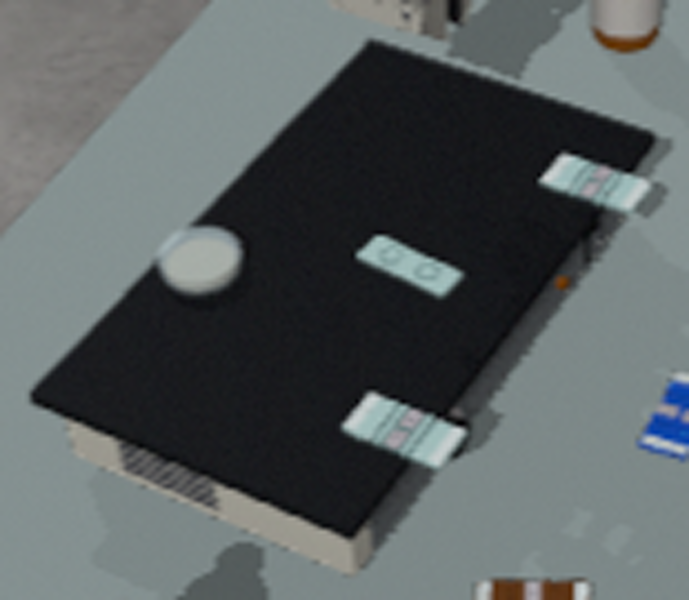

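View pics/top10.png

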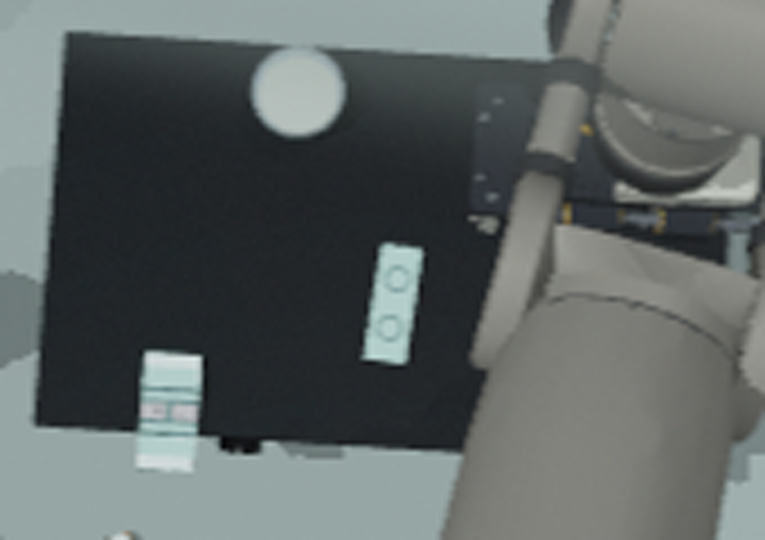

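Both chambers lie flat and stand out over the front edge. In the side crop, the left spans (343–467, 390–468) and the right (540–652, 153–212). The cavity slide and Petri dish are unmoved. Cross-check from the side and top pictures:

```bash
python3 - <<'E'
from h import *
import pickle
d0=pickle.load(open("c0.pkl","rb"))
def rep(nm,c,f,E,ch):
    e=plane(c,[f(*p) for p in E],.085); yy=e[1]-e[0]; yy=yy[:2]/np.linalg.norm(yy[:2]); xx=np.array([yy[1],-yy[0]])
    for n,q in ch.items():
        P=plane(c,[f(*p) for p in q],.09)[:,:2]; fr=P[:2].mean(0);re=P[2:].mean(0)
        a=re-fr; print(nm,n,"overhang",-(fr-e[0,:2])@xx,"center x_f",((fr+re)/2-e[0,:2])@xx,"len",np.linalg.norm(a),"rel yaw",np.arctan2(a@yy,a@xx),"edge yaw",np.arctan2(xx[1],xx[0]))
s=np.load("/tmp/side.npy",allow_pickle=True).item(); t=np.load("/tmp/top.npy",allow_pickle=True).item()
fs=lambda u,v:(190+(u+.5)/4.445-.5,140+(v+.5)/4.444-.5); ft=lambda u,v:(235+(u+.5)/4.5-.5,75+(v+.5)/4.5-.5)
rep("side",s,fs,[(655,137),(352,535)],{"B":[(628,211),(652,182),(540,180),(563,153)],"A":[(438,466),(467,432),(343,425),(371,391)]})
rep("top",t,ft,[(463,452),(36,427)],{"A":[(136,468),(194,472),(144,352),(202,354)]})
for n,c in(("side",s),("top",t)):
    z=cv2.absdiff(c["pixels"],d0[n]["pixels"]).max(2)
    print(n,"slide/petri diff",[z[r].max() for r in ((slice(130,156),slice(315,330)),(slice(86,106),slice(291,312)))] if n=="top" else "")
s0=d0["side"]["pixels"];cv2.imwrite("pics/full.png",np.vstack([s0[:,:],s["pixels"]])[::1][400:])
E
```

```text
side B overhang 0.022582156983858293 center x_f 0.014711555580961305 len 0.07458757093124224 rel yaw 0.0019772563833576817 edge yaw -0.08482348394728133
side A overhang 0.023098002319615042 center x_f 0.014642652242788661 len 0.07551122397674363 rel yaw -0.028149261814618073 edge yaw -0.08482348394728133
top A overhang 0.0234155942818967 center x_f 0.014409764704533078 len 0.07565101135888447 rel yaw 0.002785014626852824 edge yaw -0.08395313551930449
side slide/petri diff 
top slide/petri diff [np.uint8(6), np.uint8(5)]
```

View pics/full.png

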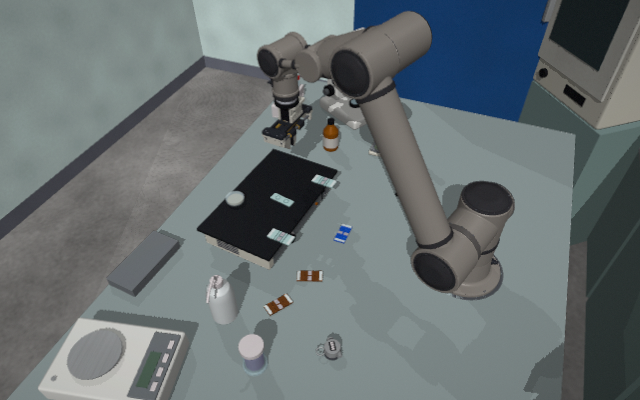

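The full side view shows the bench items where they were and the robot touching nothing, with the gripper held up over the plate. Every view puts the chamber centres at about 0.0145 m in the edge frame, where 0.0055–0.0205 is accepted. I'm handing in.

```bash
python3 -c "
from cell import hand_in
print(hand_in())"
```

```text
the job is handed in; nothing more can be done
None
```

Both counting chambers now stand out over the warmer's front edge by about a third of their length, flat and square to it. I pushed each one from behind with the nearly closed fingertips, about 2 mm above the plate. The left one went straight forward, and the right one went along an arc that took out its 0.33 rad skew.

- **Overhang:** my last checks put both at about 22.6–24.5 mm (18–32 accepted), with their centres about 14.5 mm behind the edge (5.5–20.5 accepted). The left was checked in the top and side views, the right in the side view and in a wrist view taken just before a last nudge of about 1 mm.
- **Squareness:** the top view has the left chamber within 0.003 rad, but the side view says −0.03 rad. That disagreement is within reading error and well below the 0.21 limit. The right chamber reads 0.002 rad in the side view.
- **Other things:** the cavity slide and Petri dish look unchanged between the first and last top pictures. The bench items in view looked unmoved in the side view, but I did not measure them, and the arm hid the calculator and marker there. The arm ended clear of everything, about 14 s into the 51 s allowed.

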